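# Turn a control module over, load it in the test cradle and press the contact plunger

## Robot

A 7-joint arm with a two-finger parallel gripper is mounted at the origin on the work surface. World frame = base frame: x ahead of the robot, y to its left, z up, the work surface at z = 0. Lengths are in m, angles in rad, forces in N, time in s.
With the tool pointing down it reaches from about 0.4 to 0.85 m from the base axis. Payload 6.9 kg.
Tool frame: the origin (TCP) lies midway between the tips of the shut fingers; the grasp point (between the pads) lies behind it (ctrl.pinch_z is the z of the grasp point in the tool frame, in m); z points along the fingers, y is the direction in which the jaws open and shut (so a half turn about z gives the same grasp; the last joint's range is limited). The gripper opens to 85 mm and grips with 20 to 120 N. Pads are 22 mm wide; open, the fingers measure 114 mm over their backs; the gripper's body (76 mm by 85 mm) begins 54 mm behind the grasp point. The pads swing forward as they close: fully open they stand 13 mm farther back than shut.
Start: joints at [-1.228, 0.507, -0.238, 1.5, 0.126, 1.149, -0.155], TCP at [0.147, 0.607, 0.231] pointing down, gripper open.
Joint ranges: [-3.08, 3.08], [-0.24, 2.05], [-1.43, 1.35], [0, 2.5], [-1.52, 4.66], [0.17, 1.96], [-2.89, 2.89]. Speed limits (rad/s): [2.39, 2.39, 3.14, 3.14, 3.14, 3.14, 3.14].

## Interface

Orientations are given as a unit quaternion [w, x, y, z].
In Python, from station import ctrl, get_state, vision, ticket, models gives the robot as it stands. Calls block until the motion is done:
- ctrl.movep(position, orientation): joint-space move of the TCP to a pose.
- ctrl.movel(position, frame=None, max_speed=0.15): straight line of the TCP; frame=None keeps the orientation; max_speed is the mean speed in m/s.
- ctrl.set_joints(angles): joint-space move.
- ctrl.ungrasp() and ctrl.close_gripper(force=None): open the fingers fully, or close them until they stop; force is the grip in N (None keeps the last).
- ctrl.pause(seconds).
- ctrl.ik(position, orientation): joint angles nearest the present ones, or None.
- get_state(): the state.
- vision.grab_frame(name): name is "scene" or "side" or "wrist"; returns (picture, depth): 400x640x3 uint8, blue, green, red; 400x640 float32, m along the optical axis (not along the pixel's ray), 0 where there is no reading.
- vision.camera_info(name): a dict with "mtx" (3x3 intrinsics, pixels), "dist_coeffs" ([k1, k2, p1, p2, k3] as OpenCV has them; the pictures are not rectified), "R" (3x3) and "t" (3): a world point X has camera coordinates R X + t; the wrist camera has in their place "hand_eye" (4x4, takes a point from camera to tool coordinates, whose origin is the TCP and whose axes are the flange's). Camera axes: x right, y down, z forward; pixel columns grow to the right and rows downward; lengths in m; the calibration is good to about 2 mm. A picture is of the moment at which its call begins: read the wrist's pose just before it. camera_info takes no time and is no camera call.
A pose or a line that the arm cannot do raises ctrl.Unreachable and nothing moves.
- ticket.close_job(): hands the job in, once; it reports no verdict.
Trained networks look in the newest picture that a camera, given by its name, has taken for a name from the list of things; names that differ only in an ending like _2 or _b are one class to them, and where a whole thing is asked for, a point or a joint stands for the part that bears it (a point fixed in the world has none). Each returns a list of dicts, best first, with "p" (0 to 1); they miss things now and then, are a little off and sometimes report something else, mostly with a low value. They report only what shows in the picture. A call takes as long as a camera call. They do not tell look-alikes from the thing itself.
- models.recognise(camera, target): "point" ([column, row] in pixels, amid what is visible of it).
- models.masks_of(camera, target): "mask" (400x640 bool, what is visible of it) and "point" ([column, row] in pixels, amid what is visible of it).
The state is a dict: "time": time; "qpos": joint angles; "qd": joint speeds; "tau": joint torques, N m; "tcp_pos": TCP position; "eef_rot": TCP orientation; "contact_force": force on the tool from outside, world axes, zero at the start; "wrist_torque": the same for the moment, N m; "width": finger opening in m.
Only numpy, scipy, OpenCV 4.12 (cv2) and the standard library are available. Lean on these libraries where they do the work, as an engineer would, in place of code of your own. Each camera call takes 0.05 s, during which the arm holds its last target.

## Task

The grey control module has been left upside down, on its cooling fins. Turn it over and set it gently, without dropping it, in the cradle of the test fixture, fins up and sitting flat on both rails; once it is in and let go, press the fixture's spring plunger fully down to its stop, then let it come back up. Leave the tablet, the mouse and the screwdriver where they lie and the module in the cradle.

Things in the scene. Friction and masses are not known exactly. Their poses are not given: they have to be found in the camera images.
- module_centre (a point): centre of the loose grey cast control module, a box 76 mm along its x, 44 mm along y, 48 mm along z, 0.3 to 0.6 kg. +z side: 6 cooling fins along x (14 mm high, within the 48 mm, reaching the box's edges). -z side: flat, black panel with two rows of brass pads. It starts upside down: +z down, pads on top, centre 24 mm above the table.
- module: the same module as a whole (same origin and axes). A flat round boss (30 mm across, 6 mm proud) sits in the middle of the +y and of the -y side, level with the centre: grip it by these, 56 mm over both. It also stands steadily on either end (76 mm tall, centre 38 mm up), so it can be turned over in two quarter turns about its y axis with a new grip in between.
- fixture: the test fixture, fixed: aluminium base plate 130 mm along x, 250 mm along y, 12 mm thick; cradle on its -y half, plunger tower on its +y half. Origin at the centre of the underside, z up, x away from the robot (turned up to 0.3 rad). The cradle's end walls and corner stops rise 10 mm above its seat; the stops cover only the last 11 mm at each end of the pocket's y sides, the middle is open to fingers.
- nest (a point): middle of the cradle at seat height, 34 mm above the table; axes as fixture. Two steel rails along x, tops at this height, 36 mm over their outsides, carry the module; the base plate is 22 mm below. The pocket is 84 mm along x by 52 mm along y, 4 mm clearance all round. Seated, the module's centre is 24 mm above this point, its 76 mm side along x, either end first.
- plunger_top (a point): centre of the flat top of the plunger head: a black round knob 46 mm across (flat top 38 mm across), 16 mm thick, on a thin steel stem over a grey round tower 48 mm across. 130 mm from the cradle's middle towards the fixture's +y; 108 mm above the table when up. It moves straight down. Axes as fixture.
- plunger (a joint): how far the plunger is pressed, in m: 0 up, 0.022 down on its stop. A spring pushes it up: about 4 N to start it moving, about 10 N just before the stop; it comes up by itself when let go.
- tablet: bystander: rugged black tablet 160 x 240 x 18 mm lying flat beyond the work, loose; origin at the centre of its underside
- mouse: bystander: black computer mouse about 105 x 60 x 35 mm, loose; origin at the centre of its underside
- screwdriver: bystander: black-handled screwdriver about 200 mm long lying on the table, loose; origin on its underside, x along it
Mind the look-alikes: they are no part of the job. What is shaped like the module but orange is not meant.

How it is judged:
By the outcome, as a careful person would: the job done as asked, in the order asked, and still so for the second after the job is handed in, with the robot touching nothing.
It also fails if it takes over 72 s, if anything falls off the work surface, if the arm or the gripper's body presses on something with over 40 N, if the wrist force passes 120 N, or if a joint passes its speed limit or range.

## Working session

There is one attempt and no reset: what is moved stays moved. The work goes in short steps, each a Python script; the robot and the scene stay as the last script left them, time stands still between calls to the robot, and variables do not carry over. Pictures are saved under pics/ and viewed, and the job is handed in when it is done.

```bash
ls; mkdir -p pics; python3 - <<'E'
from station import ctrl, get_state, vision, ticket, models
import cv2, numpy as np
s=get_state(); print(s, ctrl.pinch_z)
for n in ["scene","side","wrist"]:
    im,d=vision.grab_frame(n); cv2.imwrite(f"pics/{n}0.png",im); np.save(f"pics/{n}0.npy",d)
    print(n,vision.camera_info(n))
    for t in ["module","fixture","plunger"]+(["tablet","mouse","screwdriver"] if n=="scene" else []):
        print(n,t,[(np.round(r["point"]),round(r["p"],2)) for r in models.recognise(n,t)])
print(get_state()["time"])
E
```

```text
pics
{'time': 0.0, 'qpos': array([-1.22749566,  0.50835587, -0.23750181,  1.50113202,  0.12567663,
        1.14891673, -0.15481232]), 'qd': array([ 1.86972054e-03, -1.53361260e-04,  5.70721363e-06,  8.42473726e-04,
       -9.56514497e-04,  1.59461473e-03, -7.84594101e-04]), 'tau': array([ 5.98789466e-04, -6.20587063e+01, -2.18707703e+00, -2.49663466e+01,
        1.25938881e-02,  1.20194518e-02, -1.00764163e-05]), 'tcp_pos': array([0.14719025, 0.60689589, 0.23041796]), 'eef_rot': array([-9.62164045e-05,  1.18632625e-01,  9.92937796e-01, -9.08169317e-04]), 'contact_force': array([0.06685042, 0.07976303, 0.69838476]), 'wrist_torque': array([ 0.02416696,  0.01850499, -0.02108641]), 'width': 0.08540113403264597} -0.0187
scene {'mtx': array([[382.17104382,   0.        , 317.97177322],
       [  0.        , 382.17104382, 196.77279487],
       [  0.        ,   0.        ,   1.        ]]), 'dist_coeffs': array([-0.02392272,  0.        ,  0.        ,  0.        ,  0.        ]), 'R': array([[ 0.56738641,  0.82311966,  0.02338146],
       [ 0.45210175, -0.28765588, -0.84430925],
       [-0.68824
[... 993 characters left out ...]
ger [(array([277., 176.]), 0.57)]
wrist {'mtx': array([[325.43294462,   0.        , 317.75496452],
       [  0.        , 325.43294462, 195.0666974 ],
       [  0.        ,   0.        ,   1.        ]]), 'dist_coeffs': array([-0.02943375,  0.        ,  0.        ,  0.        ,  0.        ]), 'hand_eye': array([[ 3.95374517e-04, -9.59606160e-01, -2.81346516e-01,
         7.12165684e-02],
       [ 9.99999909e-01,  4.24259742e-04, -4.17555575e-05,
        -7.19087772e-04],
       [ 1.59432890e-04, -2.81346474e-01,  9.59606240e-01,
        -1.41546710e-01],
       [ 0.00000000e+00,  0.00000000e+00,  0.00000000e+00,
         1.00000000e+00]])}
wrist module []
wrist fixture []
wrist plunger []
0.75
```

View pics/scene0.png

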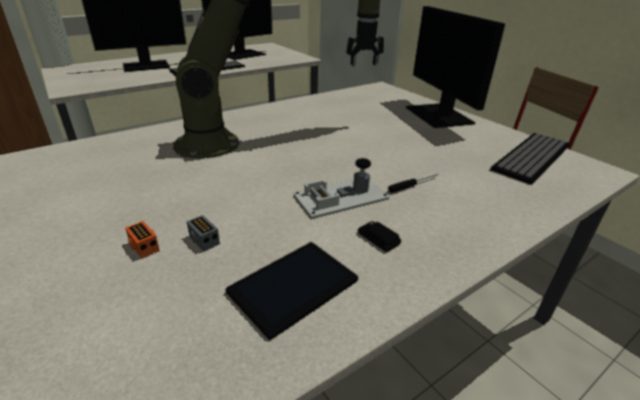

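View pics/side0.png

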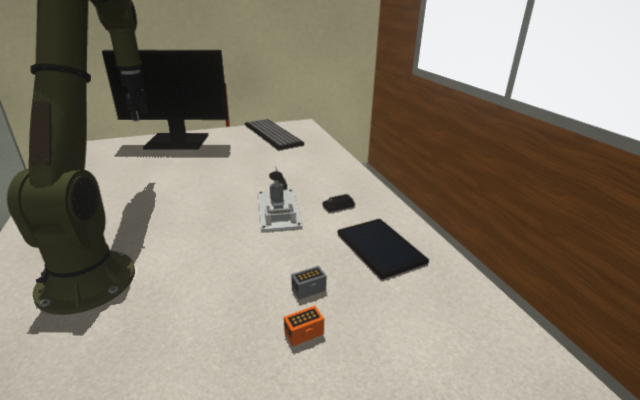

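Candidates for the module: grey box at scene (203,229) / side (310,280), and orange box at scene (142,241) / side (305,326). I choose the grey one. Both pictures also show the fixture (scene 339,193), with the tower and black knob at (362,165).

```bash
cat > h.py <<'E'
from station import ctrl, get_state, vision, ticket, models
import cv2, numpy as np
from scipy.spatial.transform import Rotation as R
def Rq(q): return R.from_quat([q[1],q[2],q[3],q[0]])
def qw(r): 
    x=r.as_quat(); return np.array([x[3],x[0],x[1],x[2]])
def cam(n,st=None):
    c=vision.camera_info(n)
    if n=="wrist":
        st=st or get_state(); T=np.eye(4); T[:3,:3]=Rq(st["eef_rot"]).as_matrix(); T[:3,3]=st["tcp_pos"]
        W=T@c["hand_eye"]; 
    else:
        W=np.eye(4); W[:3,:3]=c["R"].T; W[:3,3]=-c["R"].T@c["t"]
    return c,W   # W: cam->world
def cloud(c,W,d,mask=None):
    m=(d>0) if mask is None else (mask&(d>0))
    v,u=np.nonzero(m); uv=np.stack([u,v],1).astype(np.float64)[:,None]
    n=cv2.undistortPoints(uv,c["mtx"],c["dist_coeffs"])[:,0]
    z=d[m]; P=np.c_[n*z[:,None],z]
    return P@W[:3,:3].T+W[:3,3], uv[:,0]
def ray_at_z(c,W,uv,z):
    n=cv2.undistortPoints(np.array(uv,float).reshape(-1,1,2),c["mtx"],c["dist_coeffs"])[:,0]
    r=np.c_[n,np.ones(len(n))]@W[:3,:3].T; o=W[:3,3]
    return o+r*((z-o[2])/r[:,2])[:,None]
def proj(c,W,P):
    Q=(np.atleast_2d(P)-W[:3,3])@W[:3,:3]
    return cv2.projectPoints(Q,np.zeros(3),np.zeros(3),c["mtx"],c["dist_coeffs"])[0][:,0]
E
python3 - <<'E'
from h import *
for n in ["scene","side"]:
    c,W=cam(n); im,d=vision.grab_frame(n)
    for t in ["module","fixture","plunger","tablet","mouse","screwdriver"]:
        for r in models.masks_of(n,t)[:2]:
            m=r["mask"]; P,_=cloud(c,W,d,m)
            if len(P)<5: continue
            print(n,t,round(r["p"],2),np.round(r["point"]),len(P),np.round(np.median(P,0),3),np.round(np.percentile(P,[2,98],axis=0),3).tolist(), im[m].mean(0).round())
im=cv2.imread("pics/side0.png")[240:370,240:390]; cv2.imwrite("pics/crop0.png",cv2.resize(im,None,fx=5,fy=4.5,interpolation=cv2.INTER_CUBIC))
E
```

```text
scene module 0.77 [146. 238.] 833 [ 0.508 -0.341  0.043] [[0.449, -0.366, 0.0], [0.525, -0.314, 0.051]] [25. 47. 87.]
scene module 0.71 [204. 234.] 808 [ 0.559 -0.215  0.043] [[0.504, -0.237, 0.003], [0.579, -0.185, 0.051]] [44. 49. 49.]
scene fixture 0.82 [338. 192.] 2782 [0.583 0.187 0.015] [[0.489, 0.068, 0.002], [0.637, 0.307, 0.109]] [ 96. 102. 100.]
scene plunger 0.72 [362. 165.] 177 [0.577 0.253 0.106] [[0.452, 0.235, 0.001], [0.594, 0.376, 0.111]] [38. 41. 42.]
scene plunger 0.2 [376. 236.] 820 [0.781 0.142 0.027] [[0.72, 0.124, 0.003], [0.818, 0.18, 0.035]] [20. 21. 21.]
scene tablet 0.75 [291. 289.] 6680 [ 0.806 -0.127  0.019] [[0.716, -0.227, 0.01], [0.879, 0.002, 0.022]] [20. 18. 15.]
scene tablet 0.72 [402. 183.] 246 [0.63  0.374 0.02 ] [[0.614, 0.33, 0.006], [0.637, 0.501, 0.028]] [34. 37. 37.]
scene mouse 0.67 [376. 234.] 817 [0.782 0.141 0.027] [[0.722, 0.124, 0.004], [0.818, 0.179, 0.035]] [19. 20. 20.]
scene screwdriver 0.54 [399. 183.] 232 [0.63  0.37  0.021] [[0.612, 0.33, 0.006], [0.637, 0.428, 0.028]] [28. 30. 30.]
side module 0.93 [309. 282.] 872 [ 0.533 -0.227  0.041] [[0.498, -0.238, 0.0], [0.575, -0.188, 0.049]] [67. 71. 72.]
side module 0.8 [305. 327.] 1123 [ 0.479 -0.355  0.044] [[0.445, -0.367, 0.003], [0.522, -0.319, 0.05]] [ 34.  67. 123.]
side fixture 0.57 [280. 210.] 1705 [0.559 0.162 0.014] [[0.489, 0.067, 0.005], [0.628, 0.305, 0.106]] [126. 131. 129.]
side tablet 0.67 [383. 248.] 2881 [ 0.782 -0.135  0.017] [[0.706, -0.231, 0.006], [0.867, -0.004, 0.02]] [35. 33. 32.]
side mouse 0.71 [339. 203.] 382 [0.76  0.136 0.021] [[0.715, 0.123, 0.003], [0.811, 0.174, 0.033]] [38. 41. 42.]
```

View pics/crop0.png

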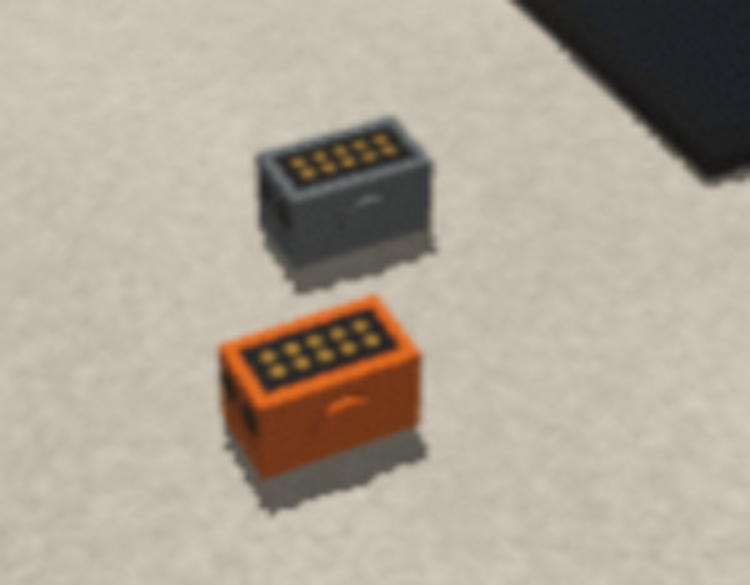

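Crop confirmed: the upper (north) box is grey with pads on top, and the lower one is orange, so it is the wrong one. Next I look from the wrist camera for accurate poses.

```bash
python3 - <<'E'
from h import *
q=np.array([0,0,1.,0])
ok={}
for name,(x,y,z) in dict(mod=(.54,-.215,.024),end=(.54,-.215,.038),air=(.54,-.1,.2),nest=(.56,.122,.058)).items():
    l=[]
    for ph in range(-90,91,10):
        r=R.from_euler('y',-np.deg2rad(ph))*Rq(q)
        a=r.as_matrix()[:,2]
        for flip in (0,1):
            rr=r*R.from_euler('z',np.pi*flip)
            p=np.array([x,y,z])+a*0.0147+0
            j=ctrl.ik(p,qw(rr))
            l.append((ph,flip,a.round(1)[0], None if j is None else np.round(j,1).tolist()))
    print(name); 
    for e in l:
        if e[3]: print(e)
for k,p in enumerate([(.56,.187,.33),(.54,-.215,.25)]):
    ctrl.movep(np.array(p),q); st=get_state(); im,d=vision.grab_frame("wrist")
    cv2.imwrite(f"pics/w{k+1}.png",im); np.save(f"pics/w{k+1}.npy",d); np.save(f"pics/w{k+1}W.npy",cam("wrist",st)[1])
    for t in ["module","fixture","plunger"]: print(t,[(np.round(r["point"]),round(r["p"],2)) for r in models.recognise("wrist",t)])
print(get_state()["time"],get_state()["tcp_pos"],get_state()["qpos"].round(2))
E
```

```text
mod
(-60, 0, np.float64(-0.9), [0.1, 1.3, 0.4, 0.9, -0.0, 2.0, 2.0])
(-60, 1, np.float64(-0.9), [0.1, 1.3, 0.4, 0.9, -0.0, 2.0, -1.2])
(-50, 0, np.float64(-0.8), [0.2, 1.2, -0.0, 1.1, 0.2, 1.8, 1.8])
(-50, 1, np.float64(-0.8), [-0.0, 1.3, 0.7, 1.1, -0.3, 1.8, -1.0])
(-40, 0, np.float64(-0.6), [0.2, 1.0, 0.0, 1.2, 0.1, 1.5, 1.8])
(-40, 1, np.float64(-0.6), [-0.0, 1.2, 0.7, 1.2, -0.3, 1.6, -1.0])
(-30, 0, np.float64(-0.5), [0.2, 0.9, 0.0, 1.4, 0.1, 1.3, 1.8])
(-30, 1, np.float64(-0.5), [-0.1, 1.0, 0.7, 1.4, -0.4, 1.4, -0.9])
(-20, 0, np.float64(-0.3), [0.3, 0.8, 0.0, 1.5, 0.1, 1.1, 1.8])
(-20, 1, np.float64(-0.3), [-0.1, 1.0, 0.7, 1.6, -0.4, 1.1, -0.9])
(-10, 0, np.float64(-0.2), [0.3, 0.8, 0.0, 1.7, 0.1, 0.8, 1.8])
(-10, 1, np.float64(-0.2), [-0.0, 0.9, 0.6, 1.7, -0.5, 0.9, -0.8])
(0, 0, np.float64(0.0), [0.4, 0.7, -0.1, 1.9, 0.1, 0.6, 1.8])
(0, 1, np.float64(0.0), [-0.0, 0.8, 0.6, 1.9, -0.6, 0.7, -0.6])
(10, 0, np.float64(0.2), [0.5, 0.7, -0.2, 2.0, 0.3, 0.3, 1.7])
(10, 1, np.float64(0.2), [0.6, 0.7, -0.3, 2.0, 0.3, 0.3, -1.5])
(20, 0, np.float64(0.3), [0.8, 0.7, -0.6, 2.2, 1.4, 0.3,
[... 3996 characters left out ...]
, 0.6, -0.2, 2.2, 1.3, 0.3, 0.0])
(20, 1, np.float64(0.3), [-0.7, 0.6, 0.5, 2.2, -1.3, 0.2, -0.6])
(30, 0, np.float64(0.5), [0.4, 0.9, -1.2, 2.3, 1.8, 1.1, -0.5])
(30, 1, np.float64(0.5), [-0.2, 0.6, -0.2, 2.3, 2.2, 0.4, 2.1])
(40, 0, np.float64(0.6), [-0.2, 0.7, -0.3, 2.5, 2.5, 0.8, -1.3])
(40, 1, np.float64(0.6), [-0.0, 0.7, -0.6, 2.5, 2.3, 0.9, 2.1])
module [(array([ 31., 136.]), 0.66)]
fixture [(array([321., 151.]), 0.59), (array([451., 198.]), 0.45)]
plunger [(array([380., 177.]), 0.93)]
module [(array([323., 164.]), 0.83), (array([202., 111.]), 0.76)]
fixture [(array([596., 174.]), 0.6)]
plunger []
5.5083 [ 0.54059318 -0.21382286  0.2501847 ] [ 0.31  0.42  0.04  1.59 -0.02  1.13  1.92]
```

View pics/w1.png

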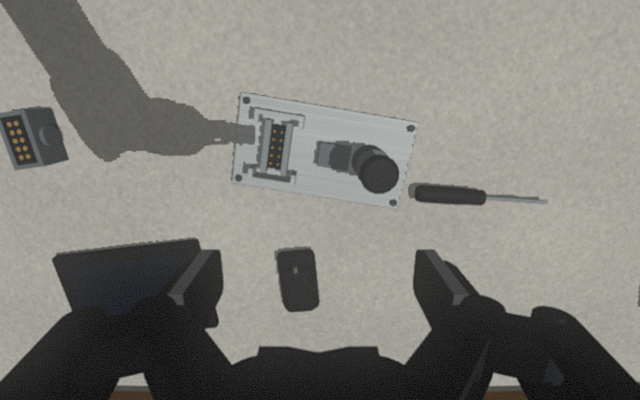

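View pics/w2.png

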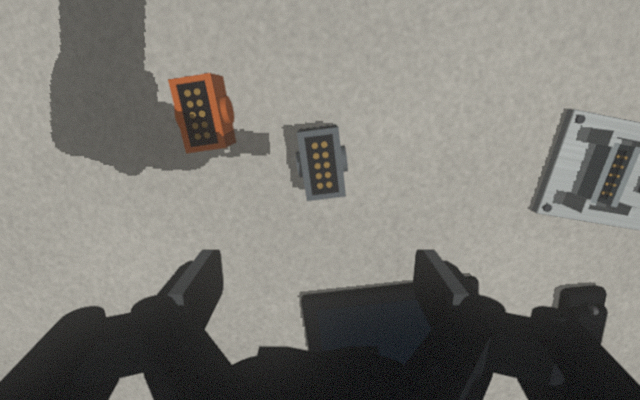

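```bash
cat > meas.py <<'E'
from h import *
c=vision.camera_info("wrist")
def rect(P):
    (cx,cy),(a,b),ang=cv2.minAreaRect((P[:,:2]*1000).astype(np.float32)); return np.round([cx,cy,a,b,ang],1)
W=np.load("pics/w1W.npy"); d=np.load("pics/w1.npy")
P,uv=cloud(c,W,d)
h,e=np.histogram(P[:,2],bins=np.arange(-.01,.12,.002)); print([(round(x,3),int(k)) for x,k in zip(e,h) if k>150])
def sel(P,uv,zlo,zhi,seed):
    m=np.zeros((400,640),np.uint8); k=(P[:,2]>zlo)&(P[:,2]<zhi); m[uv[k,1].astype(int),uv[k,0].astype(int)]=1
    n,l,s,cc=cv2.connectedComponentsWithStats(m); 
    return k,l[uv[:,1].astype(int),uv[:,0].astype(int)],s
k,l,s=sel(P,uv,.008,.2,None); i=1+np.argmax(s[1:,4]); F=P[(l==i)]; print("fix all",rect(F))
k=(l==i)&(P[:,2]>.008)&(P[:,2]<.016); print("plate",rect(P[k]),np.median(P[k,2]))
k=(l==i)&(P[:,2]>.100)&(P[:,2]<.115); print("knob",rect(P[k]),np.median(P[k,2]),P[k].mean(0),cv2.minEnclosingCircle((P[k][:,:2]*1000).astype(np.float32)))
k=(l==i)&(P[:,2]>.038)&(P[:,2]<.050); print("walls",rect(P[k]),k.sum(),np.median(P[k,2]))
k=(l==i)&(P[:,2]>.030)&(P[:,2]<.038); print("rails",rect(P[k]),k.sum())
W=np.load("pics/w2W.npy"); d=np.load("pics/w2.npy")
P,uv=cloud(c,W,d)
k,l,s=sel(P,uv,.040,.06,None)
for i in range(1,len(s)):
    if s[i,4]>300: print("mod",s[i],rect(P[l==i]),np.median(P[l==i],0))
E
python3 meas.py
```

```text
[(np.float64(-0.004), 28380), (np.float64(-0.002), 129461), (np.float64(0.0), 18061), (np.float64(0.006), 157), (np.float64(0.008), 1520), (np.float64(0.01), 8462), (np.float64(0.012), 1848), (np.float64(0.014), 1340), (np.float64(0.016), 4887), (np.float64(0.018), 1667), (np.float64(0.02), 442), (np.float64(0.022), 1186), (np.float64(0.024), 916), (np.float64(0.026), 363), (np.float64(0.028), 567), (np.float64(0.03), 869), (np.float64(0.032), 673), (np.float64(0.034), 217), (np.float64(0.04), 165), (np.float64(0.042), 535), (np.float64(0.044), 308), (np.float64(0.046), 1283), (np.float64(0.048), 371), (np.float64(0.06), 180), (np.float64(0.104), 263), (np.float64(0.106), 752)]
fix all [561.1 194.5 251.  130.7  80.7]
plate [561.1 194.5 251.  130.7  80.7] 0.01102792350672005
knob [571.3 258.5  45.7  43.9  87.4] 0.10664594342029726 [0.57033587 0.25784762 0.1063242 ] ((571.3756713867188, 258.49603271484375), 23.155643463134766)
walls [559.1 181.2 167.7  96.5  80.7] 716 0.042970761649702344
rails [556.9 184.2 172.2  91.   80.6] 857
mod [ 168   73   60   81 3346] [ 484.  -338.7   76.1   45.5    8.3] [ 0.48256061 -0.33754899  0.04710842]
mod [ 297  127   49   75 2867] [ 537.5 -210.    76.6   44.     7.5] [ 0.53496336 -0.21035026  0.04729569]
mod [580 199  56  22 419] [588.9 124.3  66.3  17.7  80.5] [0.59259225 0.12353504 0.04261725]
```

Wrist views: the plate is at (320,150), the knob at (380,175) and the cradle at (275,145). In the second view the grey module, pads up, is at (322,162) and the orange one is at (200,115). The plate centre plus 65 mm lands on the knob I measured, so the pose is consistent. Next I check the cradle and search IK for the turning plan.

```bash
cat >> h.py <<'E'
FY=np.deg2rad(-9.3); FX=np.array([.987,-.162,0]); FYv=np.array([.162,.987,0])
FX=np.array([np.cos(FY),np.sin(FY),0]); FYv=np.array([-np.sin(FY),np.cos(FY),0])
FC=np.array([.5611,.1945,0]); NEST=FC-.065*FYv+[0,0,.034]; KNOB=FC+.065*FYv+[0,0,.108]
MOD=np.array([.5375,-.2100,.024]); MY=np.deg2rad(7.5)
EFF=-0.0187-0.0041   # effective grasp z in tool frame at 56 mm
def tool(yaw,phi,flip=0):
    """approach direction = sin(phi)*u - cos(phi)*z, u=(cos yaw, sin yaw); jaws perpendicular (horizontal)"""
    u=np.array([np.cos(yaw),np.sin(yaw),0]); z=np.array([0,0,1.])
    a=np.sin(phi)*u-np.cos(phi)*z; y=np.cross(z,u); x=np.cross(y,a)
    M=np.c_[x,y,a]
    if flip: M=np.c_[-x,-y,a]
    return R.from_matrix(M)
def pose(c,yaw,phi,flip=0):
    r=tool(yaw,phi,flip); return np.asarray(c)-r.as_matrix()[:,2]*EFF, qw(r)
E
python3 - <<'E'
from h import *
exec(open("meas.py").read().split("k,l,s=sel(P,uv,.008")[0].replace("print(","(lambda *a:0)("))
for zl,zh in ((.039,.05),(.030,.0365)):
    for _ in (0,):
        f=np.c_[(P-NEST)@FX,(P-NEST)@FYv]*1000; k=(P[:,2]>zl)&(P[:,2]<zh)&(abs(f[:,0])<60)&(abs(f[:,1])<45)
        H,_,_=np.histogram2d(f[k,0],f[k,1],bins=[np.arange(-56,57,4),np.arange(-44,45,4)])
        print(zl); print(H.astype(int))
D=np.deg2rad
# flips search
for nm,cc,yaw in (("mod",MOD,MY),("nest",NEST+[0,0,.024],FY)):
    for ph in (-60,-50,-45,-40,-30):
        for f in (0,1):
            for up in (0,.08):
                j=ctrl.ik(*pose(cc+[0,0,up],yaw,D(ph),f)); print(nm,ph,f,up,None if j is None else j.round(2))
for x in (.5,.56,.62):
  for y in (-.08,-.03):
    for yw in (60,75,90,105,120):
      res=[]
      for ph in (-60,-50,-45,-40,-30,30,40,45,50,60):
        for f in (0,1):
          if all(ctrl.ik(*pose((x,y,.038+u),D(yw),D(ph),f)) is not None for u in (0,.08)): res.append((ph,f))
      print(x,y,yw,res)
E
```

```text
0.039
[[ 0  0  0  0  0  0  0  0  0  0  0  0  0  0  0  0  0  0  0  0  0  0]
 [ 0  0  1  1  0  1  1  0  0  0  0  0  0  0  0  0  0  0  0  0  0  0]
 [ 0  0  3  8 11  9 11  9 11 10 11  9 12 10 11  9 11  9 11  0  0  0]
 [ 0  0  0 10  8  6  4  6  4  6  4  6  4  7  3  8  4  8 11  0  0  0]
 [ 0  0  0  8  7  0  0  0  0  0  0  0  0  0  0  0  0  4  9  0  0  0]
 [ 0  0  1 12  5  0  0  0  0  0  0  0  0  0  0  0  0  6 10  0  0  0]
 [ 0  0  0  2  2  0  0  0  0  0  0  0  0  0  0  0  0  1  3  0  0  0]
 [ 0  0  0  0  0  0  0  0  0  0  0  0  0  0  0  0  0  0  0  0  0  0]
 [ 0  0  0  0  0  0  0  0  0  0  0  0  0  0  0  0  0  0  0  0  0  0]
 [ 0  0  0  0  0  0  0  0  0  0  0  0  0  0  0  0  0  0  0  0  0  0]
 [ 0  0  0  0  0  0  0  0  0  0  0  0  0  0  0  0  0  0  0  0  0  0]
 [ 0  0  0  0  0  0  0  0  0  0  0  0  0  0  0  0  0  0  0  0  0  0]
 [ 0  0  0  0  0  0  0  0  0  0  0  0  0  0  0  0  0  0  0  0  0  0]
 [ 0  0  0  0  0  0  0  0  0  0  0  0  0  0  0  0  0  0  0  0  0  0]
 [ 0  0  0  0  0  0  0  0  0  0  0  0  0  0  0  0  0  0  0  0  0  0]
 [ 0  0  0  0  0  0  0  0  0  0  0  0  0  0  0  0  0  0  0 
[... 10400 characters left out ...]
), (30, 1), (40, 0), (40, 1), (45, 0), (45, 1), (50, 0), (50, 1), (60, 0), (60, 1)]
0.62 -0.03 90 [(-60, 0), (-60, 1), (-50, 0), (-50, 1), (-45, 0), (-45, 1), (-40, 0), (-40, 1), (-30, 0), (-30, 1), (30, 0), (30, 1), (40, 0), (40, 1), (45, 0), (45, 1), (50, 0), (50, 1), (60, 0), (60, 1)]
0.62 -0.03 105 [(-60, 0), (-60, 1), (-50, 0), (-50, 1), (-45, 0), (-45, 1), (-40, 0), (-40, 1), (-30, 0), (-30, 1), (30, 0), (30, 1), (40, 0), (40, 1), (45, 0), (45, 1), (50, 0), (50, 1), (60, 0), (60, 1)]
0.62 -0.03 120 [(-60, 0), (-60, 1), (-50, 0), (-50, 1), (-45, 0), (-45, 1), (-40, 0), (-40, 1), (-30, 0), (-30, 1), (30, 0), (30, 1), (40, 0), (40, 1), (45, 0), (45, 1), (50, 0), (50, 1), (60, 0), (60, 1)]
```

```bash
cat >> h.py <<'E'
D=np.deg2rad
def goto(p,q,speed=.1):
    """straight line then one correction for steady-state error"""
    ctrl.movel(np.array(p),q,max_speed=speed)
def rep(t=""):
    s=get_state(); print(t,"t",round(s["time"],2),"tcp",s["tcp_pos"].round(4),"w",round(s["width"],4),"F",s["contact_force"].round(1),"q",s["qpos"].round(2)); return s
def off_pose(C,rot,o): return np.asarray(C)-rot.as_matrix()@o, qw(rot)
E
python3 - <<'E'
from h import *
G=MOD+[0,0,.001]
yaw,ph,f=MY,D(-45),0
p,q=pose(G,yaw,ph,f); a=tool(yaw,ph,f).as_matrix()[:,2]
ctrl.movep(p-a*.09,q); s=rep("pre")
im,d=vision.grab_frame("wrist"); cv2.imwrite("pics/pre1.png",im)
goto(p,q,.1); s=rep("at"); e=p-s["tcp_pos"]; print("err mm",(e*1000).round(2), np.rad2deg((Rq(q).inv()*Rq(s["eef_rot"])).magnitude()))
im,d=vision.grab_frame("wrist"); cv2.imwrite("pics/at1.png",im)
im,d=vision.grab_frame("side"); cv2.imwrite("pics/at1s.png",im[200:340,220:400])
E
```

```text
pre t 6.38 tcp [ 0.5851 -0.2045  0.0735] w 0.0853 F [-0.3 -0.3  0.8] q [0.16 1.1  0.03 0.95 0.2  1.84 1.86]
at t 7.47 tcp [ 0.5222 -0.2121  0.0095] w 0.0856 F [ 0.3  0.1 -0. ] q [0.18 1.08 0.03 1.22 0.21 1.59 1.83]
err mm [-0.72  0.03 -0.63] 0.09601344042973332
```

View pics/at1.png

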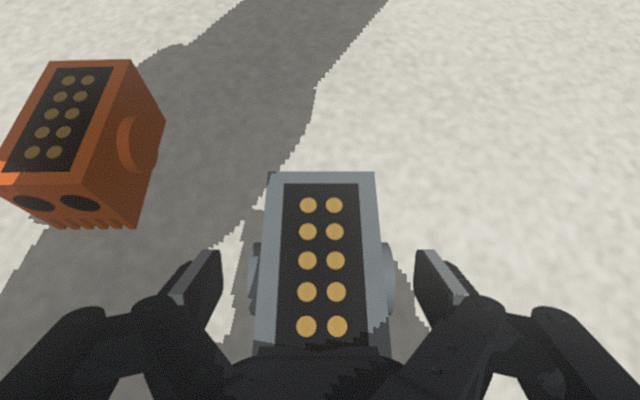

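View pics/at1s.png

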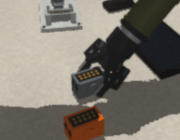

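The grey module sits between the open fingers, with its bosses at (255,278) and (388,278) lined up with the pads. I grip it now.

```bash
python3 - <<'E'
from h import *
ctrl.close_gripper(force=60); s=rep("grip"); print(ctrl.pinch_z)
r=Rq(s["eef_rot"]); o=r.inv().apply(MOD-s["tcp_pos"]); print("o",o.round(4)); np.save("o1.npy",o)
im,d=vision.grab_frame("wrist"); cv2.imwrite("pics/g1.png",im)
ctrl.movel(s["tcp_pos"]+[0,0,.10],None,max_speed=.15); rep("lift")
im,d=vision.grab_frame("side"); cv2.imwrite("pics/g1s.png",cv2.resize(im[180:320,220:400],None,fx=3,fy=3))
S=np.array([.53,-.08,.038])
# plan preview
for Y in (60,75,90,105,-60,-75,-90,-105):
    for f in (0,):
        for ph in (0,45):
            j=ctrl.ik(*off_pose(S+[0,0,.08],tool(D(Y),D(ph),f),o)); print(Y,ph,None if j is None else j.round(2))
E
```

```text
grip t 7.96 tcp [ 0.522  -0.2118  0.0091] w 0.055 F [1.8 1.  3.1] q [0.18 1.08 0.03 1.22 0.21 1.59 1.83]
-0.0187
o [-0.0005 -0.0003 -0.0216]
lift t 8.82 tcp [ 0.5216 -0.2116  0.1082] w 0.0555 F [ 0.2 -0.  -3.6] q [0.18 0.97 0.03 1.19 0.21 1.74 1.86]
60 0 [ 0.33  0.53 -0.33  1.91  0.25  0.74  2.47]
60 45 [ 1.26  0.98 -1.23  2.08  0.3   0.43  2.7 ]
75 0 [ 0.37  0.54 -0.39  1.91  0.29  0.75  2.69]
75 45 [-0.06  1.04  1.15  1.93 -1.3   1.81 -1.74]
90 0 [ 0.44  0.56 -0.51  1.91  0.38  0.77  2.86]
90 45 [-0.07  1.09  1.15  1.77 -1.19  1.89 -1.64]
105 0 [ 0.73  0.71 -1.03  1.91  0.74  0.97  2.75]
105 45 [-0.09  1.13  1.15  1.63 -1.08  1.95 -1.53]
-60 0 [-0.07  0.53  0.27  1.92 -0.2   0.72  0.84]
-60 45 [-0.87  0.76  0.82  2.27  1.29  0.23 -1.01]
-75 0 [-0.13  0.54  0.35  1.92 -0.27  0.73  0.64]
-75 45 [-0.93  0.88  0.97  2.12  0.26  0.38 -0.18]
-90 0 [-0.17  0.56  0.42  1.92 -0.33  0.74  0.44]
-90 45 [-0.82  0.86  0.83  1.95  0.29  0.69 -0.4 ]
-105 0 [-0.22  0.57  0.5   1.92 -0.39  0.75  0.24]
-105 45 [-0.74  0.91  0.81  1.79  0.16  0.93 -0.45]
```

View pics/g1.png

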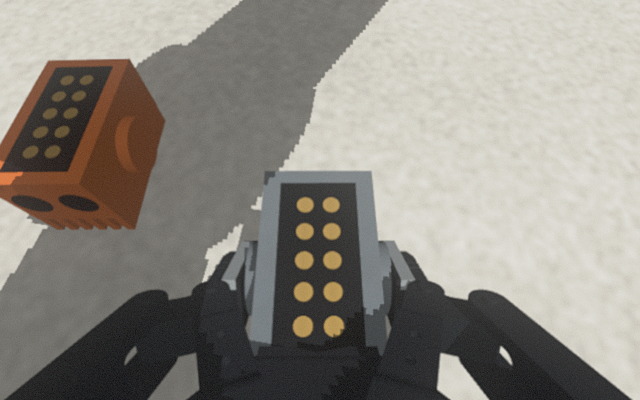

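View pics/g1s.png

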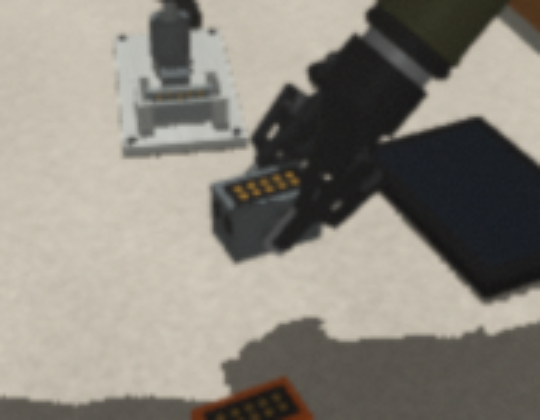

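Grip good and level at 55 mm. Now the first quarter turn, standing it on end at about (0.53,-0.08).

```bash
cat >> h.py <<'E'
def settle_down(step=.0007,dF=3.5,maxn=12):
    """lower in small steps until the reaction rises"""
    ctrl.pause(.2); F0=np.mean([get_state()["contact_force"][2] for _ in range(1)])
    for i in range(maxn):
        p=cmd[0]+np.array([0,0,-step]); cmd[0]=p
        ctrl.movel(p,cmd[1],max_speed=.02); F=get_state()["contact_force"][2]
        if F-F0>dF: break
    print("steps",i+1,"F0",round(F0,2),"F",round(F,2)); return i
cmd=[None,None]
E
python3 - <<'E'
from h import *
o=np.load("o1.npy"); S=np.array([.53,-.08,.038]); Y=D(-100)
ctrl.movep(*off_pose((.535,-.13,.20),tool(D(-60),D(0),0),o)); rep("mid")
p,q=off_pose(S+[0,0,.05],tool(Y,D(45),0),o); ctrl.movep(p,q); rep("above")
e=p-get_state()["tcp_pos"]
p,q=off_pose(S+[0,0,.003],tool(Y,D(45),0),o); ctrl.movel(p+e*.8,q,max_speed=.08); s=rep("low")
im,d=vision.grab_frame("side"); cv2.imwrite("pics/l1s.png",cv2.resize(im[150:320,200:420],None,fx=3,fy=3))
cmd[0]=p+e*.8; cmd[1]=q; settle_down(); rep("down"); np.save("cmd1.npy",np.r_[cmd[0],cmd[1]])
im,d=vision.grab_frame("scene"); cv2.imwrite("pics/l1.png",cv2.resize(im[120:300,160:400],None,fx=3,fy=3))
E
```

```text
mid t 9.82 tcp [ 0.5346 -0.1291  0.1777] w 0.0554 F [-0.7 -0.7 -4.3] q [ 0.01  0.45  0.28  1.78 -0.15  0.93  0.87]
above t 11.04 tcp [ 0.5279 -0.0953  0.0721] w 0.055 F [-0.1  0.1 -3.5] q [-0.74  0.93  0.77  1.86  0.21  0.81 -0.47]
low t 11.78 tcp [ 0.5276 -0.0945  0.0257] w 0.0552 F [ 0.6  0.5 -4.5] q [-0.73  1.    0.74  1.87  0.19  0.74 -0.51]
steps 5 F0 -4.14 F 6.11
down t 13.28 tcp [ 0.5275 -0.0943  0.023 ] w 0.0553 F [-2.3  5.3  6.1] q [-0.73  1.    0.74  1.87  0.19  0.73 -0.51]
```

View pics/l1s.png

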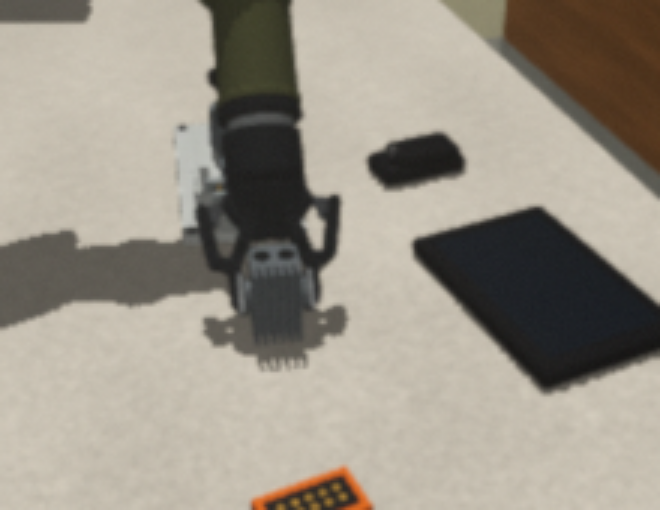

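View pics/l1.png

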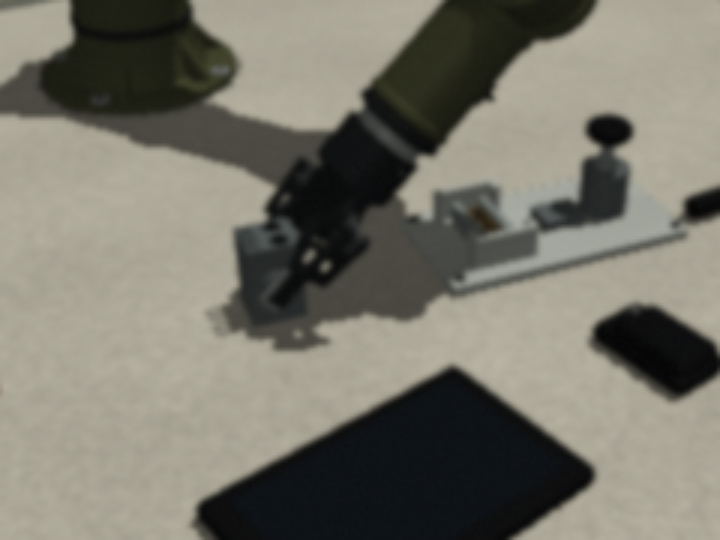

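The module stands on its end, fins toward -y, and the reaction was felt on touchdown. I release, back off and check it from above.

```bash
python3 - <<'E'
from h import *
ctrl.ungrasp(); s=rep("open")
a=Rq(s["eef_rot"]).as_matrix()[:,2]
ctrl.movel(s["tcp_pos"]-a*.10,None,max_speed=.15); rep("back")
ctrl.movep(np.array([.53,-.08,.25]),qw(tool(D(-80),0,0)))
st=rep("view"); im,d=vision.grab_frame("wrist"); cv2.imwrite("pics/w3.png",im); np.save("pics/w3.npy",d)
c,W=cam("wrist",st); P,uv=cloud(c,W,d)
k=(P[:,2]>.068)&(P[:,2]<.085)&(abs(P[:,0]-.53)<.06)&(abs(P[:,1]+.08)<.06); 
r=cv2.minAreaRect((P[k][:,:2]*1000).astype(np.float32)); print(r,k.sum(),np.median(P[k],0))
k2=(P[:,2]>.01)&(abs(P[:,0]-.53)<.08)&(abs(P[:,1]+.08)<.06); print(cv2.minAreaRect((P[k2][:,:2]*1000).astype(np.float32)))
E
```

```text
open t 13.73 tcp [ 0.5275 -0.0944  0.0221] w 0.0853 F [-0.3 -0.2 -0.3] q [-0.73  1.    0.74  1.87  0.19  0.73 -0.51]
back t 14.55 tcp [ 0.5392 -0.0253  0.0924] w 0.0856 F [ 0.6  0.2 -0.4] q [-0.83  0.92  0.75  1.76  0.17  0.97 -0.5 ]
view t 15.53 tcp [ 0.5294 -0.0792  0.2485] w 0.0854 F [ 0.1 -0.6 -0.1] q [-0.3   0.4   0.59  1.71 -0.24  1.11  0.54]
((530.0096435546875, -80.27018737792969), (48.84489059448242, 44.15949249267578), 79.81475830078125) 1919 [ 0.53054777 -0.07642761  0.07509822]
((528.8619384765625, -80.24896240234375), (54.29491424560547, 149.0496368408203), 89.33642578125)
```

View pics/w3.png

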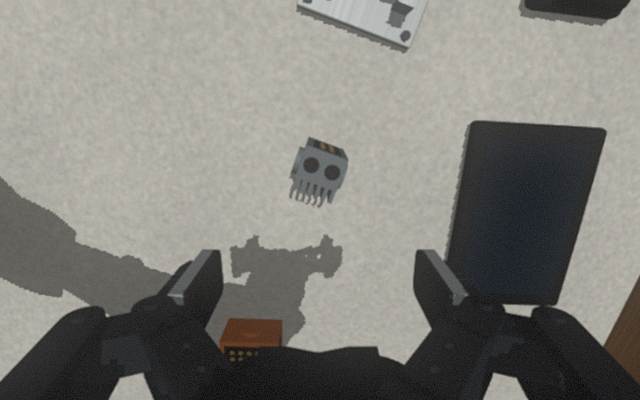

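The module stands at (320,170), fins toward -y, centred at (0.530,-0.080) as planned. Now the second grip from the fin side.

```bash
python3 - <<'E'
from h import *
S=np.array([.530,-.0803,.038]); Y=D(-100)
for f in (0,1):
    for ph in (0,-45):
        for u in (0,.064):
            j=ctrl.ik(*pose(S+[0,0,u],Y,D(ph),f)); print(f,ph,u,None if j is None else j.round(2))
p,q=pose(S,Y,D(-45),1); a=tool(Y,D(-45),1).as_matrix()[:,2]
# via: vertical, then tilted, clear of the module
ctrl.movep(*pose((.52,-.2,.27),Y,D(-20),1)); rep("via")
ctrl.movep(p-a*.10,q); s=rep("pre"); e=p-a*.10-s["tcp_pos"]; print(e)
im,d=vision.grab_frame("side"); cv2.imwrite("pics/p2s.png",cv2.resize(im[150:320,200:420],None,fx=3,fy=3))
im,d=vision.grab_frame("wrist"); cv2.imwrite("pics/p2.png",im)
E
```

```text
0 0 0 [-0.18  0.69  0.45  1.98 -0.53  0.58  0.46]
0 0 0.064 [-0.25  0.61  0.55  1.93 -0.46  0.73  0.4 ]
0 -45 0 [ 0.41  0.86  0.2   1.9  -1.02  1.09  1.21]
0 -45 0.064 [ 0.37  0.76  0.26  1.88 -0.98  1.19  1.12]
1 0 0 [ 0.71  0.86 -1.03  1.97  0.97  0.91  2.13]
1 0 0.064 [ 0.73  0.74 -1.03  1.92  0.79  0.95  2.28]
1 -45 0 [-0.06  1.22  1.15  1.9  -1.37  1.86 -1.6 ]
1 -45 0.064 [-0.06  1.09  1.15  1.89 -1.28  1.84 -1.69]
via t 17.6 tcp [ 0.5214 -0.1915  0.2481] w 0.0852 F [-0.1  0.3 -0.4] q [ 1.21  0.73 -1.29  1.6   0.37  1.26  2.88]
pre t 18.31 tcp [ 0.5214 -0.1336  0.0938] w 0.0852 F [0.3 0.  1.1] q [ 1.31  1.2  -1.4   1.78  0.46  1.01  2.89]
[-0.00090782 -0.00049308 -0.00125231]
```

View pics/p2.png

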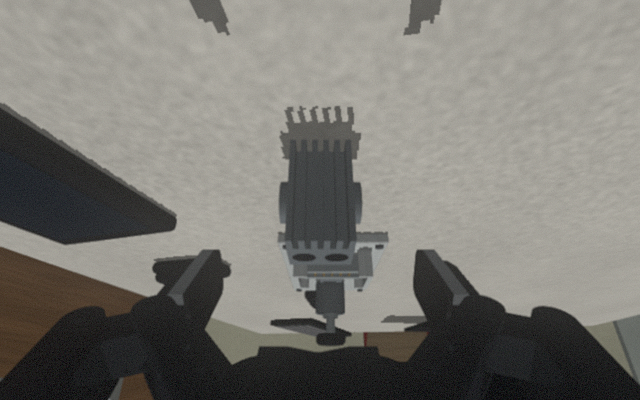

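View pics/p2s.png

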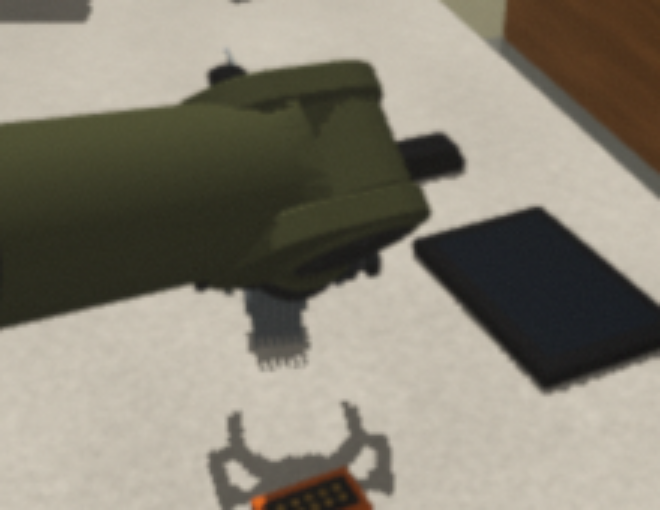

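That branch is too close to the limits of joints 3 and 7, though the view shows the module well centred. I back off to the other wrist flip, with a 60/30 split.

```bash
python3 - <<'E'
from h import *
S=np.array([.530,-.0803,.038]); Y=D(-100)
s=get_state(); a=tool(Y,D(-45),1).as_matrix()[:,2]
ctrl.movel(s["tcp_pos"]-a*.05+[0,0,.08],None,max_speed=.2); rep("up")
J=np.array([0.38,.55,.2,1.75,-.7,1.15,1.2])
ctrl.set_joints(J); rep("neutral")
for ph in (-50,-55,-60):
    for b in (0,.1):
        p,q=pose(S,Y,D(ph),0); a=tool(Y,D(ph),0).as_matrix()[:,2]
        j=ctrl.ik(p-a*b,q); print(ph,b,None if j is None else j.round(2))
E
```

```text
Traceback (most recent call last):
station.Unreachable: the arm cannot follow that straight line within its joint ranges
```

```bash
python3 - <<'E'
from h import *
S=np.array([.530,-.0803,.038]); Y=D(-100)
ctrl.set_joints(np.array([1.21,.73,-1.29,1.6,.37,1.26,2.86])); rep("via")
ctrl.set_joints(np.array([0.38,.45,.2,1.75,-.7,1.15,1.2])); rep("neutral")
for ph in (-50,-55,-60):
    for b in (0,.1):
        p,q=pose(S,Y,D(ph),0); a=tool(Y,D(ph),0).as_matrix()[:,2]
        j=ctrl.ik(p-a*b,q); print(ph,b,None if j is None else j.round(2))
E
```

```text
via t 19.12 tcp [ 0.5208 -0.193   0.2483] w 0.0854 F [-0.9 -0.4 -0.2] q [ 1.21  0.72 -1.29  1.6   0.37  1.26  2.86]
neutral t 20.59 tcp [ 0.5498 -0.124   0.2366] w 0.0855 F [-0.  -0.2  0.2] q [ 0.38  0.45  0.2   1.75 -0.7   1.15  1.2 ]
-50 0 [ 0.49  0.89  0.11  1.88 -1.01  1.12  1.22]
-50 0.1 [ 0.56  0.83  0.2   1.76 -0.89  1.31  1.14]
-55 0 [ 0.53  0.94  0.1   1.86 -1.02  1.19  1.26]
-55 0.1 [ 0.6   0.88  0.18  1.74 -0.91  1.38  1.18]
-60 0 [ 0.56  0.98  0.08  1.83 -1.03  1.26  1.29]
-60 0.1 [ 0.64  0.94  0.17  1.71 -0.93  1.44  1.22]
```

```bash
python3 - <<'E'
from h import *
S=np.array([.530,-.0803,.038]); Y=D(-100); ph=D(-60)
p,q=pose(S,Y,ph,0); a=tool(Y,ph,0).as_matrix()[:,2]
ctrl.movep(p-a*.1+[0,0,.06],q); 
ctrl.movel(p-a*.1,q,max_speed=.15); s=rep("pre"); e=p-a*.10-s["tcp_pos"]; print(e)
ctrl.movel(p+e*.8,q,max_speed=.1); s=rep("at"); print("err",(p-s["tcp_pos"])*1000)
im,d=vision.grab_frame("wrist"); cv2.imwrite("pics/at2.png",im)
E
```

```text
pre t 21.71 tcp [ 0.519  -0.1456  0.078 ] w 0.0854 F [-0.2 -0.   0.4] q [ 0.63  0.94  0.18  1.71 -0.93  1.45  1.22]
[-0.00063848 -0.00056307 -0.00137274]
at t 22.86 tcp [ 0.533  -0.0622  0.0256] w 0.0849 F [-0.8  0.2  0.2] q [ 0.54  0.99  0.12  1.83 -1.05  1.29  1.31]
err [0.40183703 1.30939561 1.03054339]
```

View pics/at2.png

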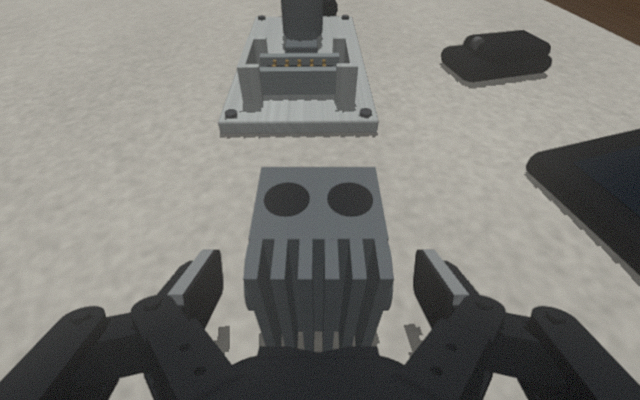

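The module is centred between the fingers at (318,270), fins toward the palm. I grip it, lift it and turn it over.

```bash
python3 - <<'E'
from h import *
S=np.array([.530,-.0803,.038])
ctrl.close_gripper(force=60); s=rep("grip")
o=Rq(s["eef_rot"]).inv().apply(S-s["tcp_pos"]); print("o",o.round(4)); np.save("o2.npy",o)
ctrl.movel(s["tcp_pos"]+[0,0,.12],None,max_speed=.15); rep("lift")
C=NEST+[0,0,.024]
print("direct", [None if j is None else j.round(2) for j in [ctrl.ik(*off_pose(C+[0,0,u],tool(FY+np.pi,D(p),0),o)) for p in (0,20,30) for u in (0,.08)]])
for yw in (-100,-120,-140,-160,-180):
    for p in (0,30):
        j=ctrl.ik(*off_pose((.54,-.0,.2),tool(D(yw),D(p),0),o)); print(yw,p,None if j is None else j.round(2))
E
```

```text
grip t 23.29 tcp [ 0.5331 -0.0619  0.0258] w 0.0552 F [-0.9 -3.2  3.6] q [ 0.54  0.99  0.12  1.83 -1.05  1.29  1.31]
o [ 0.0012  0.0002 -0.0223]
lift t 24.24 tcp [ 0.5328 -0.0617  0.1449] w 0.055 F [-0.1  0.3 -4.3] q [ 0.52  0.79  0.15  1.82 -0.99  1.41  1.13]
direct [array([-0.75,  0.79,  0.81,  1.9 , -0.79,  0.81, -1.24]), array([-0.76,  0.66,  0.79,  1.82, -0.58,  0.91, -1.43]), array([-0.59,  0.91,  0.73,  1.6 , -0.64,  1.26, -1.37]), array([-0.59,  0.81,  0.74,  1.54, -0.55,  1.38, -1.44]), array([-0.52,  1.  ,  0.71,  1.45, -0.62,  1.48, -1.39]), array([-0.52,  0.9 ,  0.71,  1.4 , -0.55,  1.59, -1.45])]
-100 0 [-0.32  0.45  0.41  1.81 -0.22  0.92  0.01]
-100 30 [-0.65  0.6   0.54  1.73  0.22  1.08 -0.47]
-120 0 [-0.37  0.46  0.49  1.81 -0.27  0.93 -0.29]
-120 30 [-0.57  0.67  0.53  1.6   0.11  1.27 -0.66]
-140 0 [-0.41  0.47  0.55  1.81 -0.3   0.94 -0.6 ]
-140 30 [-0.52  0.74  0.61  1.49 -0.05  1.42 -0.82]
-160 0 [-0.41  0.47  0.54  1.81 -0.3   0.94 -0.96]
-160 30 [-0.46  0.79  0.67  1.42 -0.21  1.55 -1.  ]
-180 0 [-0.49  0.5   0.67  1.81 -0.37  0.96 -1.22]
-180 30 [-0.39  0.81  0.72  1.39 -0.35  1.63 -1.2 ]
```

```bash
python3 - <<'E'
from h import *
o=np.load("o2.npy"); C=NEST+[0,0,.024]; r=tool(FY+np.pi,D(30),0)
ctrl.movep(*off_pose((.54,0,.2),tool(D(-140),D(0),0),o)); rep("mid")
p,q=off_pose(C+[0,0,.07],r,o); ctrl.movep(p,q); s=rep("above"); e=p-s["tcp_pos"]
p,q=off_pose(C+[0,0,.025],r,o); ctrl.movel(p+e*.8,q,max_speed=.1); ctrl.pause(.3); st=rep("hover"); print("err",(p-st["tcp_pos"])*1000)
np.save("cmd2.npy",np.r_[p+e*.8,q])
im,d=vision.grab_frame("wrist"); cv2.imwrite("pics/h2.png",im); np.save("pics/h2.npy",d)
c,W=cam("wrist",st); np.save("pics/h2W.npy",W); P,uv=cloud(c,W,d)
Z=C[2]+.025+.024; k=(abs(P[:,2]-Z)<.006)&(np.linalg.norm((P-C)[:,:2],axis=1)<.07)
print(k.sum(),Z,np.median(P[k],0),cv2.minAreaRect((P[k][:,:2]*1000).astype(np.float32)),"nest",NEST)
A=np.c_[P[k][:,:2]-C[:2],np.ones(k.sum())]; co=np.linalg.lstsq(A,P[k][:,2],rcond=None)[0]; print("tilt deg in fx,fy",np.rad2deg(co[:2]@FX[:2]),np.rad2deg(co[:2]@FYv[:2]))
im,_=vision.grab_frame("side"); cv2.imwrite("pics/h2s.png",cv2.resize(im[120:260,200:360],None,fx=4,fy=4))
im,_=vision.grab_frame("scene"); cv2.imwrite("pics/h2c.png",cv2.resize(im[120:240,260:420],None,fx=4,fy=4))
E
```

```text
mid t 25.77 tcp [ 0.5381 -0.0009  0.1769] w 0.0547 F [ 1.  -0.5 -4.8] q [-0.41  0.47  0.55  1.81 -0.3   0.94 -0.6 ]
above t 26.61 tcp [0.5389 0.1306 0.1091] w 0.055 F [ 0.5  0.1 -4.1] q [-0.5   0.9   0.67  1.41 -0.54  1.56 -1.46]
hover t 27.51 tcp [0.5385 0.134  0.0649] w 0.055 F [-0.  -0.3 -4.2] q [-0.5   0.95  0.66  1.44 -0.56  1.49 -1.44]
err [ 0.04609319 -1.49532148 -0.59248872]
13390 0.10700000000000001 [0.57318711 0.12839178 0.10519227] ((557.3964233398438, 128.03298950195312), (122.35919189453125, 68.96704864501953), 85.50898742675781) nest [0.55059575 0.13035438 0.034     ]
tilt deg in fx,fy 1.582968178897707 0.006564724404630476
```

View pics/h2.png

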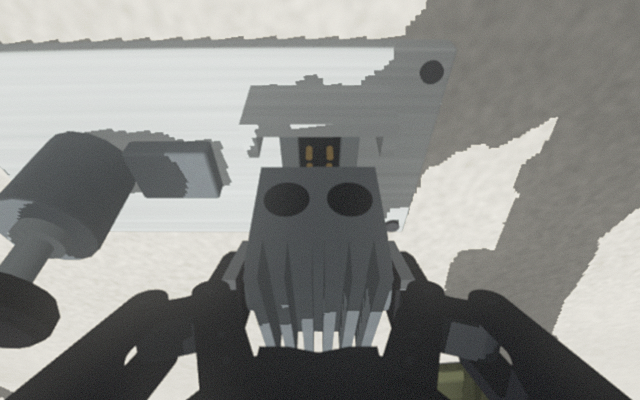

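View pics/h2s.png

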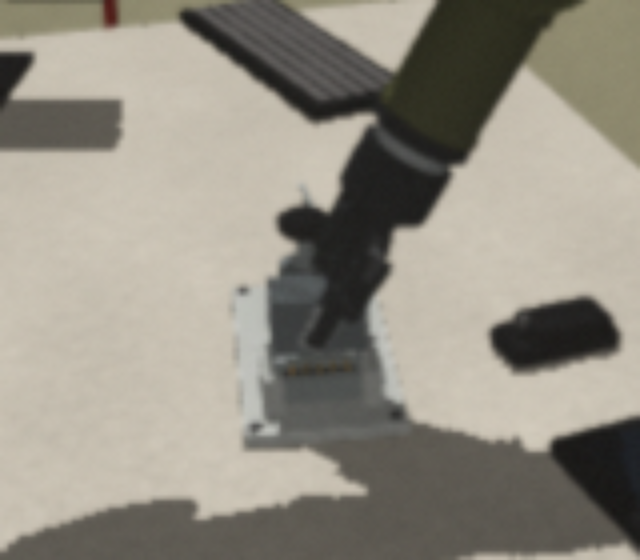

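View pics/h2c.png

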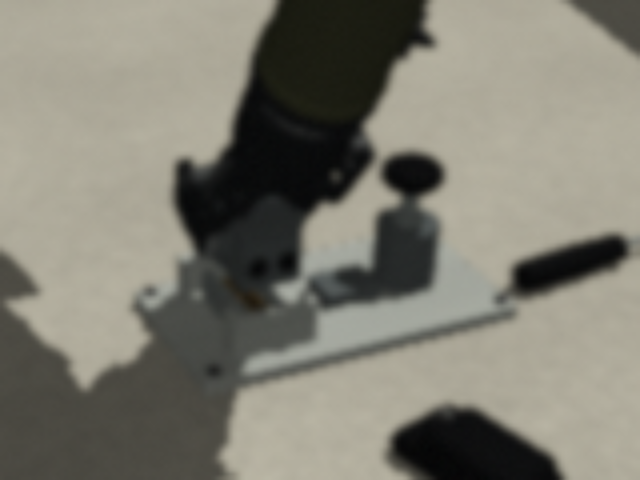

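```bash
python3 - <<'E'
from h import *
c=vision.camera_info("wrist"); W=np.load("pics/h2W.npy"); d=np.load("pics/h2.npy")
P,uv=cloud(c,W,d); f=np.c_[(P-NEST)@FX,(P-NEST)@FYv,P[:,2]-NEST[2]]*1000
k=(uv[:,0]>262)&(uv[:,0]<375)&(uv[:,1]>172)&(uv[:,1]<232)
F=f[k]; print(F.mean(0),np.percentile(F,[1,99],axis=0).round(1))
k2=k&(np.abs(f[:,0]+38)<6)
F=f[k2]; A=np.c_[F[:,1:],np.ones(len(F))]; co=np.linalg.lstsq(A,F[:,0],rcond=None)[0]; print("end face x vs y slope deg",np.rad2deg(co[0]),"vs z deg",np.rad2deg(co[1]),"x at centre",co@[0,49,1],len(F), "resid",np.std(F[:,0]-A@co))
print("y extents",[np.round([F[np.abs(F[:,2]-z)<2][:,1].min(),F[np.abs(F[:,2]-z)<2][:,1].max()],1).tolist() for z in (30,34,38,42,46,50)if (np.abs(F[:,2]-z)<2).any()])
E
```

```text
[38.1551912   0.56816204 41.30544408] [[ 37.  -18.9  26.7]
 [ 39.3  20.   54.2]]
end face x vs y slope deg 0.0 vs z deg 0.0 x at centre 0.0 0 resid nan
y extents []
  ret = _var(a, axis=axis, dtype=dtype, out=out, ddof=ddof,
  arrmean = um.true_divide(arrmean, div, out=arrmean,
  ret = ret.dtype.type(ret / rcount)
```

```bash
python3 - <<'E'
from h import *
c=vision.camera_info("wrist"); W=np.load("pics/h2W.npy"); d=np.load("pics/h2.npy")
P,uv=cloud(c,W,d); f=np.c_[(P-NEST)@FX,(P-NEST)@FYv,P[:,2]-NEST[2]]*1000
F=f[(np.abs(f[:,0]-38)<3)&(abs(f[:,1])<30)&(f[:,2]>22)&(f[:,2]<62)]
A=np.c_[F[:,1:],np.ones(len(F))]; co=np.linalg.lstsq(A,F[:,0],rcond=None)[0]; print("yaw slope deg",np.rad2deg(co[0]),"pitch deg",np.rad2deg(co[1]),co@[0,44,1],len(F))
print([(z,np.round([F[np.abs(F[:,2]-z)<2][:,1].min(),F[np.abs(F[:,2]-z)<2][:,1].max()],1).tolist()) for z in range(24,62,4) if (np.abs(F[:,2]-z)<2).any()], F[:,2].min(),F[:,2].max())
T=f[(abs(f[:,2]-72)<4)&(abs(f[:,1])<24)&(abs(f[:,0])<40)]; A=np.c_[T[:,:2],np.ones(len(T))]; co=np.linalg.lstsq(A,T[:,2],rcond=None)[0]; print("fin-top slopes deg",np.rad2deg(co[:2]),co[2],T[:,0].min(),T[:,0].max(),len(T))
E
```

```text
yaw slope deg 0.0015800067073648816 pitch deg -0.3467014395711675 38.054830314867296 10568
[(24, [-21.2, 23.1]), (28, [-21.3, 22.9]), (32, [-21.2, 23.0]), (36, [-21.1, 23.1]), (40, [-21.2, 23.1]), (44, [-21.1, 23.0]), (48, [-21.1, 22.9]), (52, [-21.3, 23.0]), (56, [-21.2, 23.0]), (60, [-20.8, 22.5])] 22.275903721463347 61.98983456870757
fin-top slopes deg [-0.6973098   0.08241784] 70.9434247695152 -26.573534183622602 39.79308544288074 6510
```

Hover check: module yaw error is 0, pitch is below 0.7°, x offset is 0.05 mm and y offset is about +1 mm. I correct y, lower it and feel for the seat.

```bash
python3 - <<'E'
from h import *
k=np.load("cmd2.npy"); p=k[:3]-.00095*FYv; q=k[3:]
ctrl.movel(p,q,max_speed=.05)
ctrl.movel(p-[0,0,.0215],q,max_speed=.05); rep("low")
cmd[0]=p-[0,0,.0215]; cmd[1]=q; settle_down(step=.0005,dF=5,maxn=14); s=rep("down"); print("z above seat",(s["tcp_pos"]+Rq(s["eef_rot"]).apply(np.load("o2.npy"))-NEST)[2]*1000-24)
im,_=vision.grab_frame("wrist"); cv2.imwrite("pics/d2.png",im)
E
```

```text
low t 28.49 tcp [0.538  0.133  0.0427] w 0.055 F [-0.9 -0.2 -5.3] q [-0.5   0.97  0.65  1.45 -0.58  1.46 -1.43]
steps 6 F0 -4.43 F 5.71
down t 30.19 tcp [0.5381 0.133  0.0408] w 0.0549 F [0.4 0.2 5.7] q [-0.5   0.98  0.65  1.45 -0.58  1.46 -1.43]
z above seat 1.5093196794383843
```

View pics/d2.png

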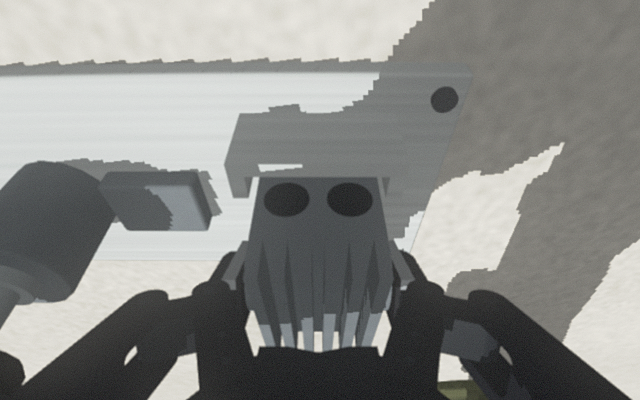

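Contact came at the seat height (the walls would have stopped it 10 mm higher), and the end is inside the wall at (320,180). I release, back away and inspect.

```bash
python3 - <<'E'
from h import *
ctrl.ungrasp(); s=rep("open")
a=Rq(s["eef_rot"]).as_matrix()[:,2]
ctrl.movel(s["tcp_pos"]-a*.09,None,max_speed=.12); rep("back")
v=NEST+np.array([0,0,.26-.034])
ctrl.movep(v,qw(tool(FY,0,1))); ctrl.pause(.2)
st=rep("view"); im,d=vision.grab_frame("wrist"); cv2.imwrite("pics/w4.png",im)
c,W=cam("wrist",st); P,uv=cloud(c,W,d); f=np.c_[(P-NEST)@FX,(P-NEST)@FYv,P[:,2]-NEST[2]]*1000
T=f[(abs(f[:,2]-48)<5)&(abs(f[:,1])<30)&(abs(f[:,0])<45)]; A=np.c_[T[:,:2],np.ones(len(T))]; co=np.linalg.lstsq(A,T[:,2],rcond=None)[0]
print("fin top slopes deg",np.rad2deg(co[:2]).round(2),"h",co[2].round(2),"rect",cv2.minAreaRect(T[:,:2].astype(np.float32)),len(T))
im,_=vision.grab_frame("side"); cv2.imwrite("pics/s4.png",cv2.resize(im[120:260,200:360],None,fx=4,fy=4))
E
```

```text
open t 30.66 tcp [0.5381 0.133  0.0398] w 0.0853 F [-0.   0.3 -0.2] q [-0.5   0.98  0.65  1.45 -0.58  1.45 -1.43]
back t 31.56 tcp [0.582  0.1259 0.1172] w 0.0854 F [-0.7 -0.7  0.2] q [-0.45  0.95  0.66  1.25 -0.54  1.65 -1.49]
view t 32.41 tcp [0.5508 0.1304 0.258 ] w 0.0855 F [ 0.7  0.4 -1.1] q [-0.81  0.52  0.88  1.62 -0.42  1.21 -1.58]
fin top slopes deg [0.04 0.13] h 47.05 rect ((-0.2889060974121094, 0.038105010986328125), (43.059749603271484, 76.26387786865234), 89.94649505615234) 1835
```

View pics/w4.png

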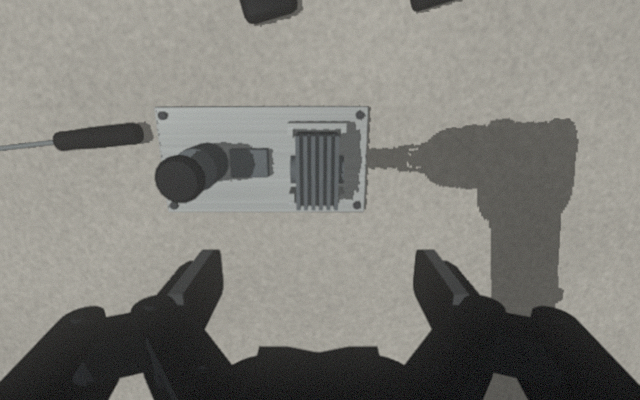

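View pics/s4.png

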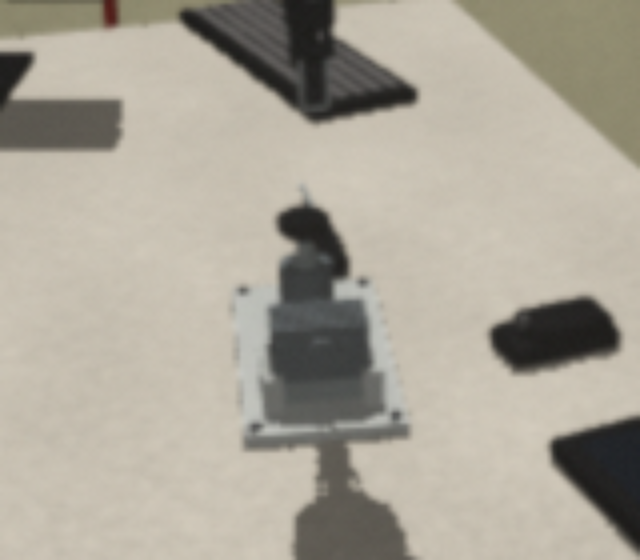

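The module is seated, fins up: slopes are ≤0.13°, the centre is within 0.3 mm, and the height is 47 mm against 48 (the depth bias is about -1 mm). Now the plunger, knob at (180,178).

```bash
python3 - <<'E'
from h import *
ctrl.close_gripper(force=40)
q=qw(tool(FY,0,1)); p=KNOB+[0,0,.06]
ctrl.movep(p,q); s=rep("above"); e=p-s["tcp_pos"]; e[2]=0
ctrl.movel(KNOB+e+[0,0,.006],q,max_speed=.1); ctrl.pause(.2); s=rep("near"); F0=s["contact_force"][2]
z=.108; log=[]
ctrl.movel(np.r_[(KNOB+e)[:2],.100],q,max_speed=.04); 
z=.100
while z>.078:
    z-=.002 if z>.089 else .0007
    ctrl.movel(np.r_[(KNOB+e)[:2],z],q,max_speed=.03); s=get_state(); F=s["contact_force"][2]-F0
    log.append((round(z,4),round(s["tcp_pos"][2],4),round(F,1)))
    if F>20: break
ctrl.pause(.3); s=rep("stop"); print(log)
im,_=vision.grab_frame("scene"); cv2.imwrite("pics/p5.png",cv2.resize(im[120:240,260:420],None,fx=4,fy=4))
E
```

```text
above t 33.96 tcp [0.5718 0.2578 0.168 ] w 0.0 F [-0.3 -0.6  0.5] q [-0.91  0.68  0.81  1.59 -0.53  1.1  -1.7 ]
near t 34.85 tcp [0.5718 0.2595 0.1147] w 0.0002 F [-0.9 -0.2 -0.7] q [-0.89  0.73  0.76  1.65 -0.59  1.   -1.66]
stop t 38.9 tcp [0.5722 0.2596 0.086 ] w 0.0 F [-5.7 -0.6 23.5] q [-0.88  0.76  0.74  1.68 -0.62  0.94 -1.64]
[(0.098, np.float64(0.0985), np.float64(7.3)), (0.096, np.float64(0.0966), np.float64(7.0)), (0.094, np.float64(0.0947), np.float64(7.8)), (0.092, np.float64(0.0927), np.float64(7.8)), (0.09, np.float64(0.0908), np.float64(9.5)), (0.088, np.float64(0.0889), np.float64(8.6)), (0.0873, np.float64(0.0883), np.float64(9.6)), (0.0866, np.float64(0.0876), np.float64(9.6)), (0.0859, np.float64(0.0869), np.float64(9.8)), (0.0852, np.float64(0.0862), np.float64(9.8)), (0.0845, np.float64(0.0861), np.float64(15.0)), (0.0838, np.float64(0.086), np.float64(19.0)), (0.0831, np.float64(0.086), np.float64(24.4))]
```

View pics/p5.png

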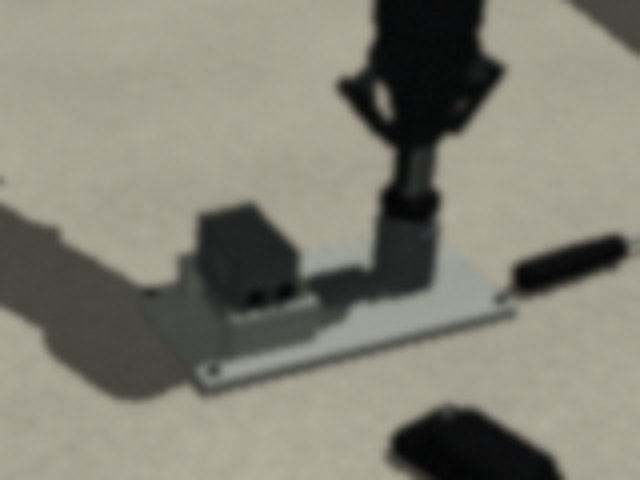

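The hard stop is clear: z stays at 0.0860 (22 mm down) while the force rises from 10 to 24 N. I let it come up slowly and do a final check.

```bash
python3 - <<'E'
from h import *
s=get_state(); p=s["tcp_pos"].copy()
ctrl.movel(np.r_[p[:2],.125],None,max_speed=.05); rep("up")
ctrl.movel(np.r_[p[:2],.26],None,max_speed=.15)
ctrl.movep(FC+[-.0,0,.33],qw(tool(FY,0,1))); ctrl.pause(.3); st=rep("view")
im,d=vision.grab_frame("wrist"); cv2.imwrite("pics/w6.png",im)
c,W=cam("wrist",st); P,uv=cloud(c,W,d); f=np.c_[(P-NEST)@FX,(P-NEST)@FYv,P[:,2]-NEST[2]]*1000
T=f[(abs(f[:,2]-48)<5)&(abs(f[:,1])<30)&(abs(f[:,0])<45)]; A=np.c_[T[:,:2],np.ones(len(T))]; co=np.linalg.lstsq(A,T[:,2],rcond=None)[0]
print("slopes",np.rad2deg(co[:2]).round(2),co[2].round(2),cv2.minAreaRect(T[:,:2].astype(np.float32)))
k=(abs(f[:,0])<15)&(abs(f[:,1]-130)<15)&(P[:,2]>.06); print("knob z",np.median(P[k,2]))
for n in ("scene","side"):
    im,d=vision.grab_frame(n); c,W=cam(n); cv2.imwrite(f"pics/{n}6.png",im)
    for t in ["module","tablet","mouse","screwdriver"]:
        for r in models.masks_of(n,t)[:2]:
            P,_=cloud(c,W,d,r["mask"]); print(n,t,round(r["p"],2),np.round(np.median(P,0),3))
E
```

```text
up t 39.94 tcp [0.5718 0.2597 0.1245] w -0.0001 F [-0.4  1.2  0.4] q [-0.9   0.73  0.77  1.64 -0.58  1.02 -1.67]
view t 41.76 tcp [0.5608 0.1954 0.3289] w 0.0001 F [ 0.2  1.1 -0.1] q [-0.89  0.51  0.89  1.42 -0.4   1.4  -1.72]
slopes [-0.18  0.07] 46.79 ((-0.3409843444824219, -0.06902503967285156), (76.29212188720703, 43.501136779785156), 0.03361854702234268)
knob z 0.41117222066416115
scene module 0.77 [ 0.507 -0.341  0.045]
scene module 0.63 [0.568 0.117 0.073]
scene mouse 0.17 [0.577 0.252 0.106]
scene screwdriver 0.83 [0.629 0.373 0.021]
side module 0.86 [ 0.479 -0.355  0.044]
side module 0.77 [0.548 0.111 0.07 ]
side tablet 0.9 [ 0.781 -0.136  0.017]
side mouse 0.81 [0.76  0.137 0.022]
side screwdriver 0.48 [0.622 0.348 0.023]
```

View pics/scene6.png

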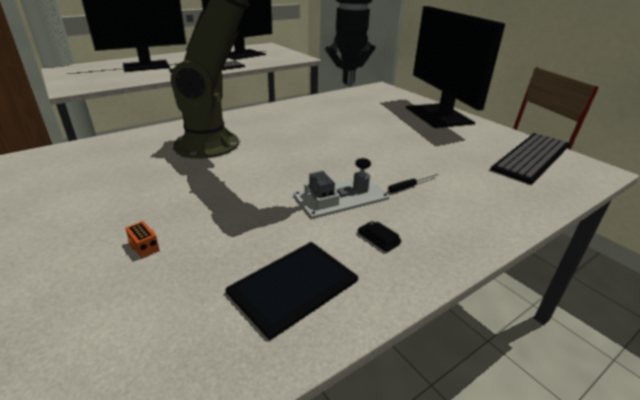

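The scene shows the module in the cradle (320,187), the knob up at (362,163), and the tablet, mouse and screwdriver in place. The arm is clear, so I hand it in.

```bash
python3 -c "
from h import *
ticket.close_job(); rep('done')"
```

```text
the job is handed in; nothing more can be done
the job is handed in; nothing more can be done
```

The grey module is turned over and sitting in the cradle, fins up, and the plunger has been pressed to its stop and come back up. I handed the job in at about 42 s; no verdict came back.

- **Turning and placing:** I turned the module over in two quarter turns, with a regrip while it stood on its end. I lowered it onto the rails until I felt contact, then let go.
- **Seating:** The last check after the press showed the fin tops within 0.2° of level and the module centred to about 0.4 mm. The fin tops measured 47 mm above the seat against the nominal 48, within the camera's depth bias.
- **Plunger:** It bottomed out at 22 mm of travel, where the height stopped changing while the force rose from 10 to 24 N. Afterwards the knob measured 0.106 m high, the same as before the press.
- **Bystanders:** The tablet, mouse, screwdriver and orange look-alike stayed where they were. The camera and network positions match the first ones to within a few mm, except the side camera's lower-confidence screwdriver reading, which had no starting value to compare with.

**Failed or disagreeing checks:**
- My first approach for the second grip came within 0.01 rad of a joint 7 limit, so I backed out and used the other wrist orientation.
- The wrist camera's final knob reading was of the gripper itself, so I discarded it. The scene camera's knob height came from a low-confidence detection wrongly labelled "mouse", and the picture also shows the knob up.
- The tablet was missed in the final scene picture's network output, but the side camera found it unmoved.

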